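# Set the filter turret and open the lamp shutter

### The arm

A 6-joint arm with a two-finger parallel gripper is mounted at the origin on the work surface. World frame = base frame: x ahead of the robot, y to its left, z up, the work surface at z = 0. Lengths are in m, angles in rad, forces in N, time in s.
With the tool pointing down it reaches from about 0.3 to 0.85 m from the base axis. Payload 5.4 kg.
Tool frame: the origin (TCP) lies between the finger pads; the fingertips stand 14 mm ahead of it and the grasp point (between the pads) lies 5 mm behind it; z points along the fingers, y is the direction in which the jaws open and shut (so a half turn about z gives the same grasp; the last joint's range is limited). The gripper opens to 85 mm and grips with 20 to 120 N. Pads are 22 mm wide; open, the fingers measure 114 mm over their backs; the gripper's body (76 mm by 85 mm) begins 54 mm behind the grasp point. The pads swing forward as they close: fully open they stand 13 mm farther back than shut.
Start: joints at [0.902, 0.158, 1.597, -0, 1.386, -0.21], TCP at [0.255, 0.516, 0.224] pointing down, gripper open.
Joint ranges: [-2.91, 2.91], [-0.94, 2.29], [0.18, 2.7], [-1.29, 4.43], [0.17, 2.64], [-3, 3]. Speed limits (rad/s): [2.57, 2.57, 3.14, 3.14, 3.14, 3.14].

### API

Orientations are given as a unit quaternion [w, x, y, z].
In Python, from workcell import arm, ik, sensors, imaging, order gives the robot as it stands. Calls block until the motion is done:
- arm.move_ptp(position, orientation): joint-space move of the TCP to a pose.
- arm.line_to(position, rate=0.15, rotation=None, max_force=None): straight line of the TCP; rotation=None keeps the orientation; rate is the mean speed in m/s. With max_force (N) it stops when the force on the tool has changed by that much, and returns True; else False.
- arm.set_joints(angles): joint-space move.
- arm.gripper_to(opening, squeeze=None): opening from 0.0 (shut) to 1.0 (fully open); squeeze is the grip in N (None keeps the last); returns when the fingers have stopped.
- arm.hold(seconds).
- ik(position, orientation): joint angles nearest the present ones, or None.
- sensors.state(): the state.
- imaging.read_camera(name): name is "side" or "top"; returns (picture, depth): 420x560x3 uint8, red, green, blue; 420x560 float32, m along the optical axis (not along the pixel's ray), 0 where there is no reading.
- imaging.camera_model(name): a dict with "K" (3x3 intrinsics, pixels), "k1" (the pictures are not rectified: a ray, as slopes to the right and down, at radius r is drawn at 1 + k1 r^2 times it, then the intrinsics apply), "rvec" (rotation vector, rad) and "tvec" (3), from world to camera coordinates, as OpenCV has them. Camera axes: x right, y down, z forward; pixel columns grow to the right and rows downward; lengths in m; the calibration is good to about 2 mm. A picture is of the moment at which its call begins. camera_model takes no time and is no camera call.
A pose or a line that the arm cannot do raises arm.IKError and nothing moves.
- order.hand_in(): hands the job in, once; it reports no verdict.
Trained networks look in the newest picture that a camera, given by its name, has taken for a name from the list of things; names that differ only in an ending like _2 or _b are one class to them, and where a whole thing is asked for, a point or a joint stands for the part that bears it (a point fixed in the world has none). Each returns a list of dicts, best first, with "conf" (0 to 1); they miss things now and then, are a little off and sometimes report something else, mostly with a low value. They report only what shows in the picture. A call takes as long as a camera call. They do not tell look-alikes from the thing itself.
- imaging.find_in(camera, query): "box" ([left, top, width, height] in pixels, round what is visible of it).
- imaging.place_of(camera, query): "position" ([column, row] in pixels: a listed point, or the origin of a listed thing).
The state is a dict: "time_s": time; "joints": joint angles; "qd": joint speeds; "effort": joint torques, N m; "eef_pos": TCP position; "eef_rot": TCP orientation; "wrist_force": force on the tool from outside, world axes, zero at the start; "ft_torque": the same for the moment, N m; "width": opening from 0.0 (shut) to 1.0 (fully open).
Only numpy, scipy, OpenCV 4.12 (cv2) and the standard library are available. Lean on these libraries where they do the work, as an engineer would, in place of code of your own. Each camera call takes 0.05 s, during which the arm holds its last target.

### The job

With the fingertips, push the upright tabs of the filter turret to step it round until the square window is lined up with the fixed white arrow on the turret's base. Only then push the tab on the lamp shutter box away from the robot as far as it goes, so the shutter is fully open; it must not be opened while another window is at the arrow. Pick nothing up and leave the loose things on the table where they are; finish with the hand clear.

Things in the scene. Friction and masses are not known exactly. Their poses are not given: they have to be found in the camera images.
- turret_base: fixed round black base of the filter turret: aluminium foot 236 mm across, deck 50 mm above the table. Origin on the turret's axis at table height, z up. A nose 34 mm wide reaches 150 mm out from the axis along the base's -x and carries the white arrow. Yaw varies.
- arrow_tip (a point): tip of the fixed white arrow, 52 mm above the table, 114 mm from the turret's axis along the base's -x; the arrow is 36 mm long, 29 mm wide at its tail and points at the axis
- turret (a joint): turret rotation in rad, counter-clockwise positive from above; 0 or a multiple of 2 pi = square window exactly at the arrow. Turns endlessly both ways, no click stops, friction holds it (0.15 N m, under 2 N at a tab). The aluminium disc is 150 mm across, top 68 mm above the table, low steel hub to 79 mm.
- square_window (a point): centre of the square window on the disc, 48 mm from the axis, 70 mm above the table. The five windows, 72 degrees apart, are counter-clockwise from above: square (29 mm, black), large round (30 mm), narrow radial slot (30 x 8 mm), small round (13 mm), round blank metal plug
- square_tab (a point): middle of the top edge of the tab beyond the square window, 86 mm from the axis, 100 mm above the table. Each window has such a tab at its own angle (five, 72 degrees apart): upright aluminium plate edge-on to the axis, 69 to 103 mm from the axis, 6 mm thick, 58 to 100 mm above the table. Fingers fit between tabs above the deck; any tab may be pushed, sideways
- arrow_line (a point): fixed point 48 mm from the axis in the arrow's direction, 70 mm above the table: where the square window's centre must come
- shutter_box: fixed grey box with dark fins, 150 (x) x 90 (y) x 55 mm, on top a slide between two black rails (61 mm high). Stands left or right of the turret; the grey box on the other side has a black round knob (78 mm high) and no slide: leave it. Origin under its centre; its +x, within 0.35 rad of straight away from the robot, is the opening direction
- shutter (a joint): travel of the shutter slide in m along the box's +x: 0 shut, 0.040 fully open at its stop; starts shut or up to 6 mm ajar; stays where left (friction about 1.5 N)
- shutter_tab (a point): middle of the top edge of the slide's upright aluminium tab, 98 mm above the table; tab 7 mm thick along the box's x, 32 mm wide along y, stands 43 mm up from the box's top; when shut it is 22 mm on the robot's side of the box's centre
- objective_a: loose black objective lens standing on end, 34 mm wide, 50 mm tall; origin at mid underside
- objective_b: loose steel objective lens standing on end, 38 mm wide, 62 mm tall; origin at mid underside
- oil_vial: loose small amber vial with black cap, 28 mm wide, 55 mm tall; origin at mid underside
- spare_mount: loose black ring lying flat, 32 mm wide, 10 mm tall; origin at mid underside
- post: loose steel rod lying down, 13 mm thick, 60 mm long; origin at the middle of its underside as it lies at the start
- tweezers: loose steel tweezers lying flat, 100 mm long, 9 mm high; origin at mid underside
- dish: loose small white dish, 54 mm wide, 12 mm tall; origin at mid underside
Mind the look-alikes: they are no part of the job. Leave any pink, turquoise or yellow look-alike of the shutter_box alone.

How it is judged:
By the outcome, as a careful person would: the job done as asked, in the order asked, and still so for the second after the job is handed in, with the robot touching nothing.
It also fails if it takes over 67 s, if anything falls off the work surface, if the arm or the gripper's body presses on something with over 40 N, if the wrist force passes 120 N, or if a joint passes its speed limit or range.

## Working session

There is one attempt and no reset: what is moved stays moved. The work goes in short steps, each a Python script; the robot and the scene stay as the last script left them, time stands still between calls to the robot, and variables do not carry over. Pictures are saved under pics/ and viewed, and the job is handed in when it is done.

```bash
ls; mkdir -p pics
python3 - <<'E'
from workcell import arm, ik, sensors, imaging, order
import cv2
for n in("top","side"):
    p,d=imaging.read_camera(n); cv2.imwrite(f"pics/{n}0.png",cv2.cvtColor(p,cv2.COLOR_RGB2BGR))
    import numpy as np; np.save(f"pics/{n}0.npy",d)
    print(imaging.camera_model(n))
    for q in("turret_base","shutter_box"):
        print(n,q,imaging.find_in(n,q))
    for q in("arrow_tip","square_window","square_tab","shutter_tab","turret_base","shutter_box"):
        print(n,q,imaging.place_of(n,q))
print(sensors.state())
E
```

```text
pics
{'K': array([[413.62380234,   0.        , 277.93673903],
       [  0.        , 413.62380234, 210.98325786],
       [  0.        ,   0.        ,   1.        ]]), 'k1': -0.026481444007307106, 'rvec': array([ 2.19652399, -2.13832883,  0.14158221]), 'tvec': array([0.12257978, 0.51528466, 1.18068962])}
top turret_base [{'box': [296.9, 139.9, 72.0, 87.4], 'conf': 0.91}]
top shutter_box [{'box': [189.7, 268.8, 36.6, 58.6], 'conf': 0.81}, {'box': [155.0, 156.2, 40.6, 50.6], 'conf': 0.73}, {'box': [106.2, 260.4, 42.7, 51.2], 'conf': 0.61}, {'box': [215.9, 191.8, 39.7, 56.2], 'conf': 0.58}, {'box': [300.4, 257.1, 23.8, 5.0], 'conf': 0.37}]
top arrow_tip [{'position': [320.4, 214.7], 'conf': 0.59}]
top square_window [{'position': [333.3, 159.7], 'conf': 0.76}]
top square_tab [{'position': [335.7, 144.7], 'conf': 0.93}]
top shutter_tab [{'position': [117.7, 291.2], 'conf': 0.78}, {'position': [237.5, 223.7], 'conf': 0.61}, {'position': [202.0, 310.6], 'conf': 0.58}, {'position': [172.6, 189.1], 'conf': 0.48}, {'position': [292.7, 129.0], 'conf': 0.36}]
top turret_base [{'position': [335.0, 
[... 1460 characters left out ...]
: [252.8, 233.7], 'conf': 0.6}]
{'time_s': 0.9, 'joints': array([ 9.01905998e-01,  1.58394069e-01,  1.59699433e+00, -1.94835018e-06,
        1.38620621e+00, -2.10128239e-01]), 'qd': array([-0.00050637,  0.00153681, -0.00084411, -0.00016213,  0.00160833,
       -0.00109838]), 'effort': array([ 3.70379685e-04, -3.95987856e+01, -3.31713295e+01, -1.21254475e-04,
        1.76118328e-04,  5.49564874e-06]), 'eef_pos': array([0.2546564 , 0.51551654, 0.22400533]), 'eef_rot': array([ 4.51102861e-07,  2.27374650e-01,  9.73807357e-01, -1.29118870e-06]), 'wrist_force': array([-1.13048044,  0.2995299 , -0.81914301]), 'ft_torque': array([ 0.01896206,  0.00844341, -0.00063754]), 'width': 1.0015077524405973}
```

View pics/top0.png

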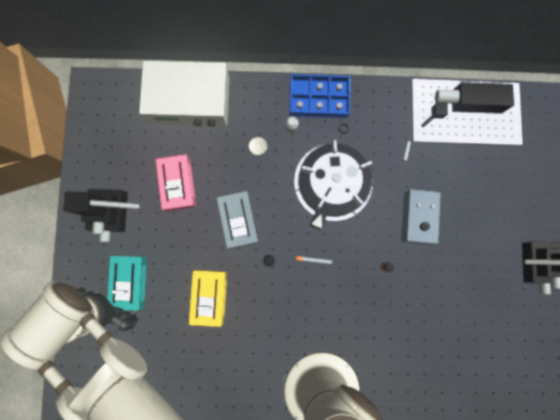

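View pics/side0.png

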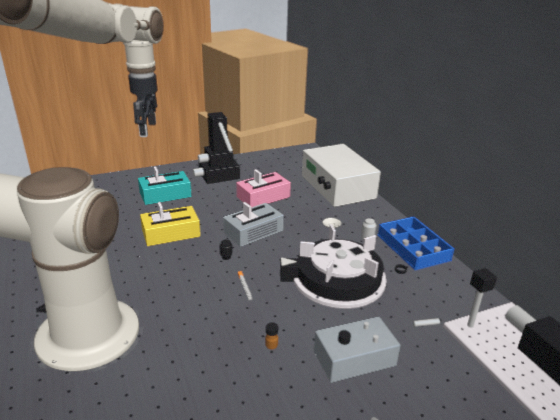

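Run:
```python
import cv2
a=cv2.imread("pics/top0.png")
cv2.imwrite("pics/top0t.png",cv2.resize(a[120:245,270:400],None,fx=4.6,fy=4.6,interpolation=cv2.INTER_CUBIC))
cv2.imwrite("pics/top0b.png",cv2.resize(a[140:340,90:270],None,fx=3,fy=3,interpolation=cv2.INTER_CUBIC))
b=cv2.imread("pics/side0.png")
cv2.imwrite("pics/side0t.png",cv2.resize(b[150:330,130:400],None,fx=2.9,fy=2.9,interpolation=cv2.INTER_CUBIC))
```

```text
(no output)
```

View pics/top0t.png

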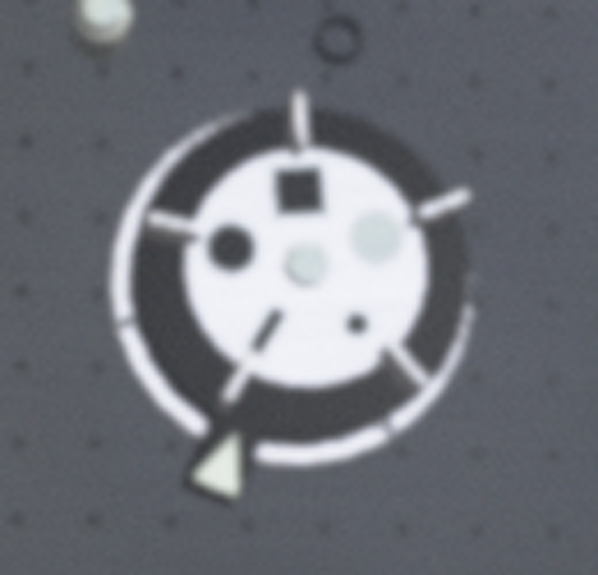

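View pics/top0b.png

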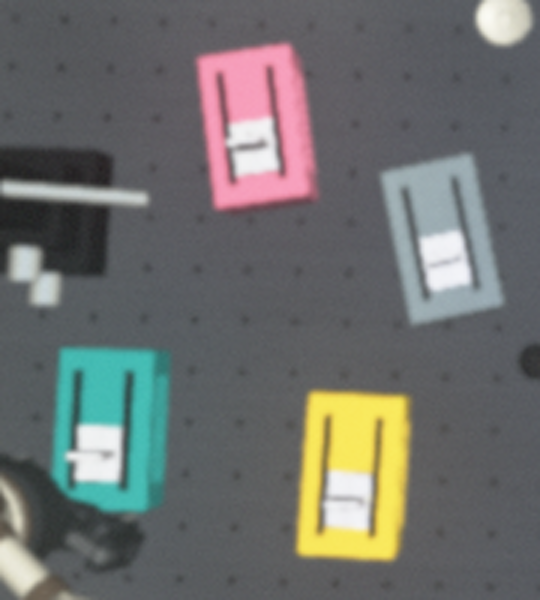

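View pics/side0t.png

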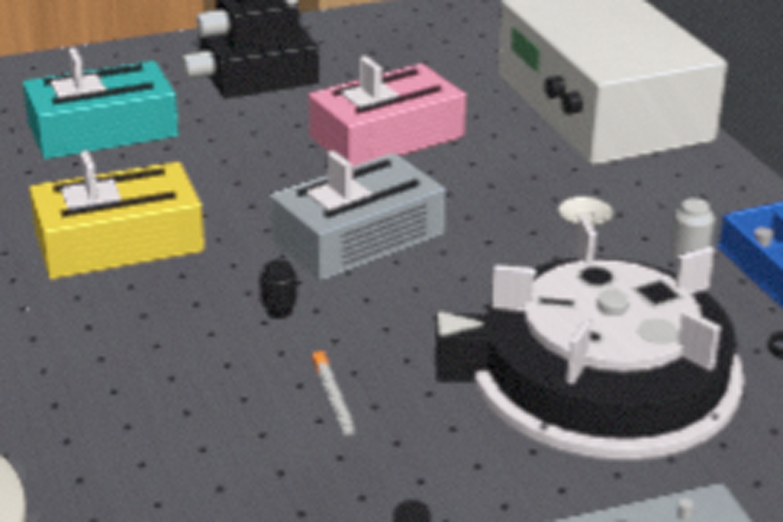

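The grey box with the slide, at about (238,220) in the top image, is the shutter box, left of the turret. The square window is at about (335,161), far from the arrow at about (320,215), and the slot is nearest the arrow. Next I'll turn these into world coordinates.

```bash
cat > h.py <<'E'
import numpy as np, cv2
from workcell import arm, ik, sensors, imaging, order
def cam(n):
    m=imaging.camera_model(n); R=cv2.Rodrigues(m["rvec"])[0]; return m,R,np.array(m["tvec"])
def back(n,uv,z):
    m,R,t=cam(n); K=m["K"]
    u=cv2.undistortPoints(np.array([[uv]],float),K,np.array([m["k1"],0,0,0.]))[0,0]
    d=R.T@np.array([u[0],u[1],1]); c=-R.T@t
    return c+d*(z-c[2])/d[2]
def proj(n,P):
    m,R,t=cam(n)
    return cv2.projectPoints(np.array(P,float).reshape(-1,3),m["rvec"],t,m["K"],np.array([m["k1"],0,0,0.]))[0].reshape(-1,2)
def ang(v): return np.degrees(np.arctan2(v[1],v[0]))
E
python3 - <<'E'
from h import *
T=lambda x,y:((x+.5)/4.6-.5+270,(y+.5)/4.6-.5+120)
B=lambda x,y:((x+.5)/3-.5+90,(y+.5)/3-.5+140)
S=lambda x,y:((x+.5)/2.9-.5+130,(y+.5)/2.9-.5+150)
hub=back("top",T(307,263),.079); print("hub",hub)
print("hub side",back("side",S(613,300),.079))
tip=back("top",T(236,430),.052);tail=(back("top",T(190,482),.052)+back("top",T(240,499),.052))/2
print("tip",tip,tail,np.linalg.norm(tip-tail),"dir tip-hub",ang(tip-hub),"r",np.linalg.norm((tip-hub)[:2]),"taildir",ang(tail-hub),"axis",ang(tail-tip))
stip=back("side",S(484,323),.052); stl=(back("side",S(438,314),.052)+back("side",S(440,335),.052))/2;print("side tip",stip,stl)
for k,(x,y) in dict(sq=(299,191),lr=(231,247),slot=(267,331),sm=(357,324),plug=(376,237)).items():
    p=back("top",T(x,y),.068); print(k,p,ang(p-hub),np.linalg.norm((p-hub)[:2]))
for k,(x,y) in dict(sq=(298,95),lr=(152,216),slot=(227,400),sm=(427,384),plug=(467,194)).items():
    p=back("top",T(x,y),.1); print("tabout",k,p,ang(p-hub),np.linalg.norm((p-hub)[:2]))
c=[back("top",B(x,y),.055) for x,y in((381,172),(472,154),(503,303),(411,324))]
for a in c: print(a)
c=np.array(c); print("ctr",c.mean(0)); 
ax=(c[0]+c[1]-c[2]-c[3])/2; print("len",np.linalg.norm(ax),"yaw",ang(ax),ang((c[0]+c[3]-c[1]-c[2]))-90,np.linalg.norm((c[0]+c[3]-c[1]-c[2])/2))
print("tab top",back("top",B(445,261),.098), "side",back("side",S(341,157),.098))
# depth-based check
E
```

```text
hub [ 0.60828351 -0.02628156  0.079     ]
hub side [ 0.60384749 -0.02975114  0.079     ]
tip [0.506464   0.01305359 0.052     ] [0.46823043 0.02561692 0.052     ] 0.04024479121185213 dir tip-hub 158.87733970682913 r 0.10915341011830958 taildir 159.66716073296757 axis 161.80977401589342
side tip [0.50380898 0.01295657 0.052     ] [0.46677999 0.02500581 0.052     ]
sq [ 0.65625566 -0.02255216  0.068     ] 4.445296707986874 0.04811689483511892
lr [0.61929142 0.01961095 0.068     ] 76.51169517934778 0.047194245612180774
slot [ 0.56692628 -0.00348581  0.068     ] 151.13682109252278 0.04722358537786189
sm [ 0.5729448  -0.05946978  0.068     ] -136.79744934323625 0.04847971063911872
plug [ 0.62836253 -0.0710676   0.068     ] -65.85177380142481 0.04908111722384617
tabout sq [ 0.70851    -0.01662293  0.1       ] 5.504484846908121 0.10069080786782299
tabout lr [0.63018054 0.07150617 0.1       ] 77.37830269021791 0.10020938857161113
tabout slot [0.51890074 0.02433521 0.1       ] 150.47745600809301 0.10271970001894483
tabout sm [ 0.53199479 -0.09622448  0.1       ] -137.48482590106323 0.10349869971411403
tabout plug [ 0.64969324 -0.12059439  0.1       ] -66.29526831573564 0.10300327291068934
[0.54426517 0.31344137 0.055     ]
[0.56413673 0.22712144 0.055     ]
[0.42240328 0.19291011 0.055     ]
[0.40029631 0.27897293 0.055     ]
ctr [0.48277537 0.25311146 0.055     ]
len 0.14692065966608836 yaw 13.516820207657938 13.686241722091538 0.08871021061223762
tab top [0.45739909 0.24555495 0.098     ] side [0.46091307 0.2520665  0.098     ]
```

```bash
cat >> h.py <<'E'
from scipy.spatial.transform import Rotation as Ro
C=np.array([.6087,-.0275])
def q(phi):
    y=np.array([np.cos(phi),np.sin(phi),0]);z=np.array([0,0,-1.]);x=np.cross(y,z)
    a=Ro.from_matrix(np.stack([x,y,z],1)).as_quat(); return np.array([a[3],a[0],a[1],a[2]])
def pose(th,z,r=.088,off=0):
    t=np.radians(th); return [*(C+r*np.array([np.cos(t),np.sin(t)])),z], q(t+np.radians(off))
E
python3 - <<'E'
from h import *
for tab in (5.9,77.9,149.9,-138.1,-66.1):
  for off in (0,180,90,-90):
    o=[]
    for th in (tab-30,tab-9.4,tab+35,tab+75,tab+110,tab+153-9.4):
        j=ik(*pose(th,.088,off=off)); o.append(None if j is None else round(float(j[5]),2))
    print(tab,off,o)
E
```

```text
5.9 0 [0.15, -0.16, -0.85, -1.51, -2.14, -2.8]
5.9 180 [-2.99, 2.98, 2.29, 1.63, 1.0, 0.34]
5.9 90 [-1.42, -1.73, -2.42, None, 2.57, 1.91]
5.9 -90 [1.73, 1.41, 0.72, 0.06, -0.57, -1.23]
77.9 0 [-0.96, -1.3, -2.09, -2.87, 2.7, 2.04]
77.9 180 [2.18, 1.84, 1.05, 0.27, -0.44, -1.1]
77.9 90 [-2.53, -2.87, 2.63, 1.84, 1.13, 0.47]
77.9 -90 [0.61, 0.27, -0.52, -1.3, -2.02, -2.67]
149.9 0 [-2.22, -2.62, 2.76, 1.98, 1.36, 0.81]
149.9 180 [0.92, 0.52, -0.38, -1.16, -1.78, -2.33]
149.9 90 [2.49, 2.09, 1.19, 0.41, -0.21, -0.76]
149.9 -90 [-0.65, -1.05, -1.96, -2.74, 2.93, 2.38]
-138.1 0 [2.62, 2.21, 1.41, 0.76, 0.22, -0.3]
-138.1 180 [-0.53, -0.93, -1.73, -2.39, -2.93, 2.85]
-138.1 90 [1.05, 0.64, -0.16, -0.81, -1.36, -1.87]
-138.1 -90 [-2.1, -2.5, 2.98, 2.33, 1.79, 1.27]
-66.1 0 [1.29, 0.95, 0.26, -0.35, -0.9, -1.45]
-66.1 180 [-1.85, -2.19, -2.88, 2.79, 2.25, 1.69]
-66.1 90 [-0.28, -0.62, -1.31, -1.92, -2.47, None]
-66.1 -90 [2.86, 2.52, 1.83, 1.22, 0.68, 0.12]
```

Run:
```python
from h import *
import time
arm.gripper_to(0.0)
p,o=pose(-66.1-34,.2); arm.move_ptp(p,o)
p,o=pose(-66.1-34,.088); hit=arm.line_to(p,rate=.12,max_force=8); s=sensors.state(); print(hit,s["time_s"],s["eef_pos"],s["wrist_force"])
if not hit:
    th0=-66.1-34; th1=-66.1-9.4+153-6
    n=13
    for th in np.linspace(th0,th1,n+1)[1:]:
        p,o=pose(th,.088)
        h=arm.line_to(p,rate=.09,rotation=o,max_force=20)
        s=sensors.state(); print(round(th),h,round(s["time_s"],1),s["wrist_force"].round(1))
        if h: break
p,o=pose(th-4,.088); arm.line_to(p,rate=.05,rotation=o)
p[2]=.22; arm.line_to(p,rate=.2)
for n in("top","side"):
    im,d=imaging.read_camera(n); cv2.imwrite(f"pics/{n}1.png",cv2.cvtColor(im,cv2.COLOR_RGB2BGR))
print(sensors.state()["time_s"])
a=cv2.imread("pics/top1.png")
cv2.imwrite("pics/top1t.png",cv2.resize(a[120:245,270:400],None,fx=4.6,fy=4.6,interpolation=cv2.INTER_CUBIC))
b=cv2.imread("pics/side1.png")
cv2.imwrite("pics/side1t.png",cv2.resize(b[150:330,130:400],None,fx=2.9,fy=2.9,interpolation=cv2.INTER_CUBIC))
```

```text
False 5.2833 [ 0.59405192 -0.11444585  0.08907813] [-0.69788936 -0.40507726 -0.14188222]
-87 False 5.7 [0.1 0.8 0. ]
-74 False 6.0 [-0.5 -0.1 -0.5]
-60 False 6.4 [-1.1 -0.2 -0.4]
-47 False 6.8 [ 0.4 -0.8 -0.1]
-34 False 7.2 [-0.4  0.5  0.3]
-21 False 7.6 [-0.2  0.7  0.4]
-8 False 8.0 [-0.2  0.7  0.4]
6 False 8.3 [0.2 0.3 0.2]
19 False 8.7 [ 0.6 -0.4 -0.8]
32 False 9.1 [ 0.5 -1.   1.3]
45 False 9.5 [-0.5 -1.3 -0.9]
58 False 9.9 [ 0.8 -0.7  0.4]
72 False 10.3 [-0.5 -0.   0.8]
11.45
```

View pics/top1t.png

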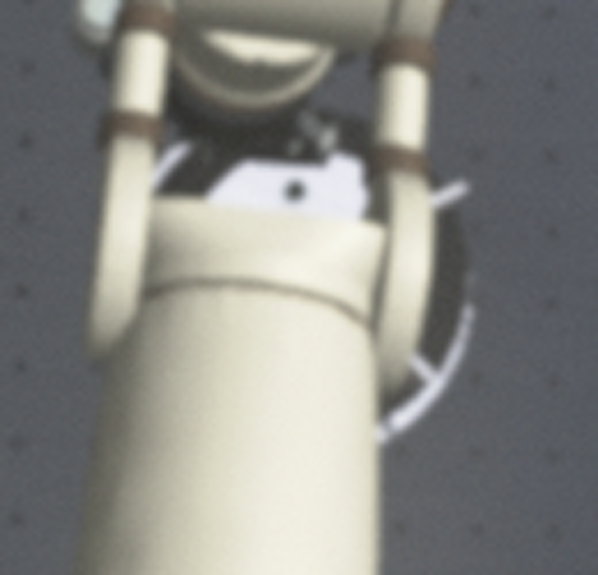

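View pics/side1t.png

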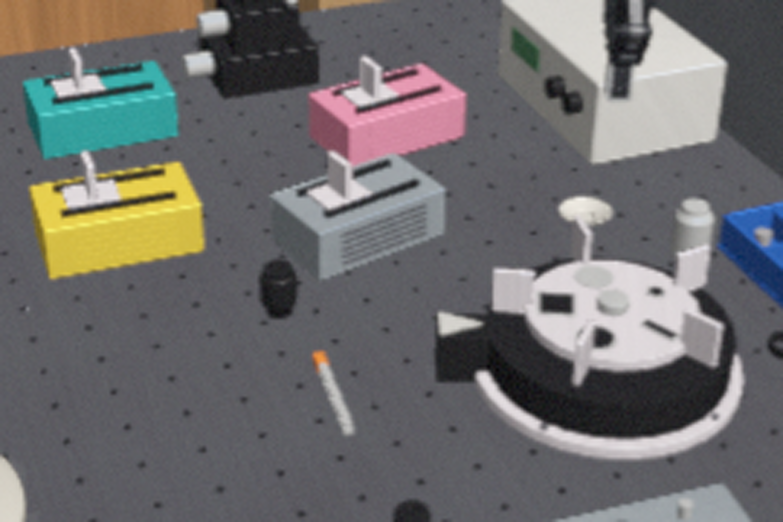

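```bash
cat > look.py <<'E'
from h import *
import sys
k=sys.argv[1]
for n in("top","side"):
    im,d=imaging.read_camera(n); cv2.imwrite(f"pics/{n}{k}.png",cv2.cvtColor(im,cv2.COLOR_RGB2BGR))
print(sensors.state()["time_s"])
a=cv2.imread(f"pics/top{k}.png")
cv2.imwrite(f"pics/top{k}t.png",cv2.resize(a[135:235,285:385],None,fx=6,fy=6,interpolation=cv2.INTER_CUBIC))
b=cv2.imread(f"pics/side{k}.png")
cv2.imwrite(f"pics/side{k}t.png",cv2.resize(b[210:310,270:395],None,fx=6,fy=6,interpolation=cv2.INTER_CUBIC))
E
python3 - <<'E'
from h import *
arm.move_ptp([.42,.30,.22],q(np.radians(60)))
print(sensors.state()["joints"])
E
python3 look.py 2
```

```text
[ 3.84472668e-01  8.80248821e-03  1.76412570e+00 -4.39791770e-04
  1.36826139e+00 -6.61794519e-01]
12.8083
```

View pics/top2t.png

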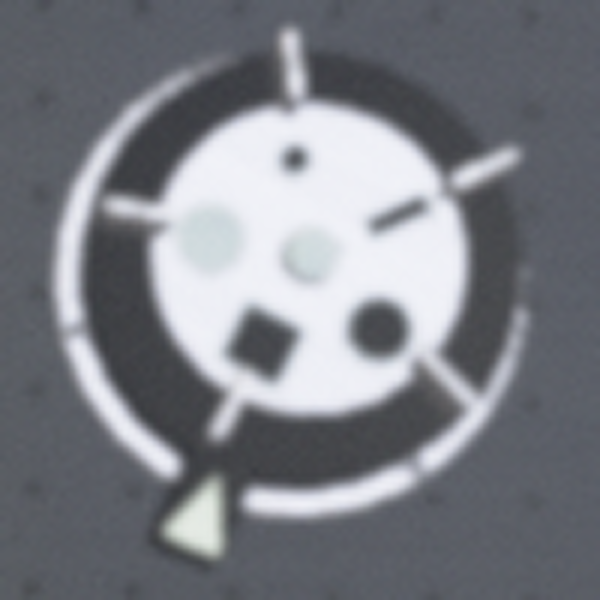

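View pics/side2t.png

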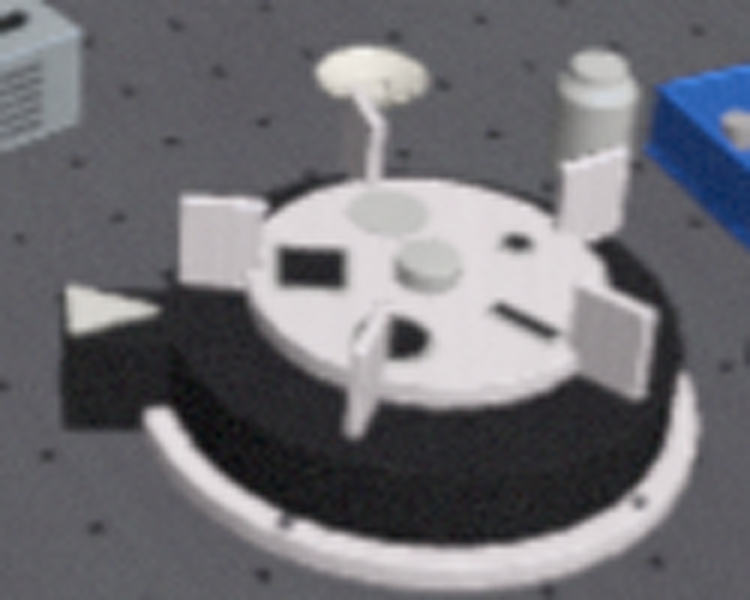

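```bash
cat > fit.py <<'E'
from h import *
import sys
from scipy.optimize import least_squares
def blobs(n,k):
    a=cv2.imread(f"pics/{n}{k}.png"); f=6
    x0,y0,x1,y1=(285,135,385,235) if n=="top" else (270,210,395,310)
    u=cv2.resize(a[y0:y1,x0:x1],None,fx=f,fy=f,interpolation=cv2.INTER_CUBIC)
    g=cv2.cvtColor(u,cv2.COLOR_BGR2GRAY)
    toimg=lambda p:np.array([(p[0]+.5)/f-.5+x0,(p[1]+.5)/f-.5+y0])
    out=[]
    for m,kind in((g<135,"d"),(g>135,"l")):
        c,l,s,ce=cv2.connectedComponentsWithStats(m.astype(np.uint8))
        for i in range(1,c):
            if 60<s[i,4]<12000: out.append((kind,int(s[i,4]),toimg(ce[i]),(l==i)))
    return out
def solve(n,k,guess):
    bl=blobs(n,k)
    def pred(p):
        cx,cy,ar,tu=p
        P=[[cx+.138*np.cos(ar),cy+.138*np.sin(ar),.052]]
        for i,r in((0,.048),(1,.048),(2,.048),(3,.048)):
            t=tu+np.radians(72*i); P.append([cx+r*np.cos(t),cy+r*np.sin(t),.0685])
        return proj(n,P)
    p0=np.array([*C,*np.radians(guess)])
    if n=="side":p0[:2]=(.604,-.0295)
    pr=pred(p0); obs=[];w=[]
    for i,pt in enumerate(pr):
        kind="l" if i==0 else "d"
        c=[(np.linalg.norm(b[2]-pt),b[1],b[2]) for b in bl if b[0]==kind]
        c=min(c,key=lambda t:t[0]) if c else (99,0,0); ok=c[0]<3.5
        if n=="side" and i==2: ok=ok  # may be occluded
        print(n,i,pt.round(1),c[0].__round__(2) if ok else "MISS",c[1],c[2]); obs.append(c[2] if ok else pt); w.append(float(ok))
    obs=np.array(obs);w=np.array(w)
    if n=="side": w[2]=0
    r=least_squares(lambda p:np.r_[((pred(p)-obs)*w[:,None]).ravel(),(0 if n=="top" else 0)],p0)
    res=(pred(r.x)-obs)*w[:,None]
    print(n,"axis",r.x[:2].round(4),"arrow",np.degrees(r.x[2]).round(2),"turret",np.degrees(r.x[3]).round(2),"diff",np.degrees(r.x[3]-r.x[2]).round(2),"res",np.abs(res).max(1).round(2))
g=float(sys.argv[2])
for n in("top","side"): solve(n,sys.argv[1],(158.9,g))
E
python3 fit.py 2 151; echo; sed -i 's/^g=/G=0\ng=/' fit.py; python3 fit.py 0 5.9
```

```text
top 0 [317.6 222.2] 0.76 3148 [317.9063956  221.49279966]
top 1 [327.9 191.6] 0.41 2812 [328.26292082 191.86587245]
top 2 [347.5 189.8] 0.41 2302 [347.72704894 189.43903852]
top 3 [351.4 170.9] 0.59 388 [351.09536082 170.3483677 ]
top 4 [334.3 161.1] 0.64 208 [333.68269231 161.06570513]
top axis [ 0.6092 -0.0273] arrow 159.06 turret 152.61 diff -6.45 res [0.56 0.21 0.14 0.07 0.15]
side 0 [284.9 261.9] 1.59 2609 [286.26450109 261.00558963]
side 1 [321.3 255. ] 0.78 2629 [321.46750983 254.19484595]
side 2 [334.5 266.9] 2.76 1450 [337.15655172 266.10241379]
side 3 [356.8 264.5] 1.42 786 [357.15139949 263.14312977]
side 4 [356.1 251.4] 1.43 310 [355.76666667 249.97150538]
side axis [ 0.6072 -0.0254] arrow 159.58 turret 152.77 diff -6.81 res [0.76 0.24 0.   0.24 0.28]

top 0 [317.6 222.2] 0.77 3176 [317.89336692 221.47628044]
top 1 [334.6 161. ] 0.13 2694 [334.51435288 160.9768003 ]
top 2 [319.9 173.5] 0.18 2289 [319.72983108 173.45853357]
top 3 [327.7 191.5] 0.12 396 [327.56607744 191.36658249]
top 4 [347.3 190. ] 0.2 192 [347.0859375 189.9609375]
top axis [ 0.6093 -0.0272] arrow 159.08 turret 6.03 diff -153.05 res [0.57 0.14 0.17 0.09 0.18]
side 0 [284.9 261.9] 1.59 2615 [286.26319312 261.00066922]
side 1 [356.4 251.5] 1.09 2547 [356.27120141 250.45632116]
side 2 [335.2 245.8] 1.01 1982 [335.15800538 244.7653885 ]
side 3 [321.3 254.8] 1.12 676 [321.48915187 253.63954635]
side 4 [334.2 266.8] 1.27 296 [334.59572072 265.62837838]
side axis [ 0.6074 -0.0253] arrow 159.62 turret 6.36 diff -153.26 res [0.71 0.31 0.   0.28 0.13]
```

```bash
python3 - <<'E'
from h import *
f=71.5+6.6
p,o=pose(f-18,.2); arm.move_ptp(p,o)
p[2]=.088; print(arm.line_to(p,rate=.15,max_force=8))
for th,r in((f-9,.05),(f-3,.04),(f,.03)):
    p,o=pose(th,.088); print(arm.line_to(p,rate=r,rotation=o,max_force=20))
arm.hold(.2)
p,o=pose(f-5,.088); arm.line_to(p,rate=.05,rotation=o)
p[2]=.2; arm.line_to(p,rate=.2)
arm.move_ptp([.42,.30,.22],q(np.radians(60)))
E
python3 look.py 3; python3 fit.py 3 158.9
```

```text
False
False
False
False
18.65
top 0 [317.6 222.2] 0.78 3140 [317.90138004 221.46507431]
top 1 [330.  192.6] 0.24 2812 [329.786688   192.59868421]
top 2 [349.1 188.2] 0.18 2244 [348.9243167  188.20135175]
top 3 [350.3 168.9] 0.0 389 [350.25771208 168.86868038]
top 4 [332.1 161.4] 0.11 207 [332.1147343  161.31119163]
top axis [ 0.6093 -0.0274] arrow 159.02 turret 158.35 diff -0.67 res [0.55 0.23 0.12 0.07 0.14]
side 0 [284.9 261.9] 1.59 2614 [286.25905381 260.99413415]
side 1 [321.4 256.5] 1.12 2698 [321.4875834  255.38380282]
side 2 [337.2 267.5] 2.64 1206 [339.71296296 266.73562742]
side 3 [358.2 263.3] 1.04 768 [358.16731771 262.23133681]
side 4 [354.4 250.1] 1.01 348 [354.375      249.07806513]
side axis [ 0.6071 -0.0255] arrow 159.5 turret 158.82 diff -0.68 res [0.8  0.29 0.   0.22 0.29]
```

View pics/top3t.png

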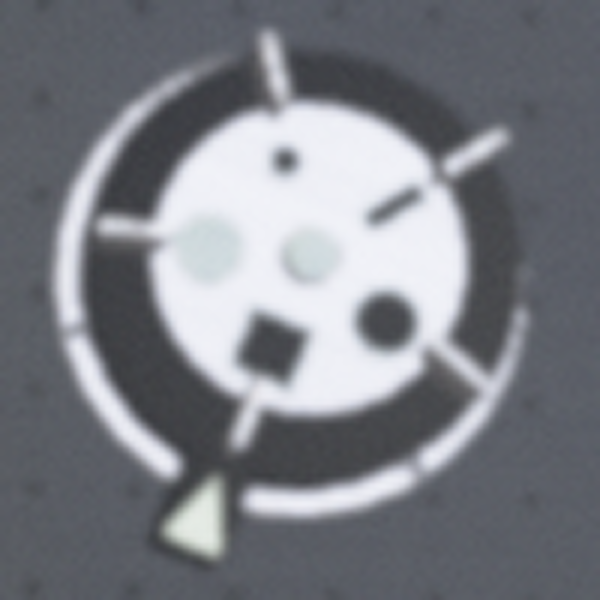

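```bash
python3 - <<'E'
from h import *
f=78.1+.7
p,o=pose(f-18,.2); arm.move_ptp(p,o)
p[2]=.088; print(arm.line_to(p,rate=.15,max_force=8))
for th,r in((f-9,.05),(f-3,.04),(f,.03)):
    p,o=pose(th,.088); print(arm.line_to(p,rate=r,rotation=o,max_force=20))
arm.hold(.2)
p,o=pose(f-5,.088); arm.line_to(p,rate=.05,rotation=o)
p[2]=.2; arm.line_to(p,rate=.2)
arm.move_ptp([.38,.228,.22],q(np.radians(13.6)))
print(sensors.state()["joints"])
E
python3 look.py 4; python3 fit.py 4 158.9
```

```text
False
False
False
False
[ 2.65840224e-01 -1.92918113e-01  1.95275336e+00 -2.07105506e-04
  1.38262358e+00  2.81492324e-02]
24.5333
top 0 [317.6 222.2] 0.76 3156 [317.9056823  221.49524715]
top 1 [330.  192.6] 0.04 2773 [330.05093761 192.6770345 ]
top 2 [349.1 188.2] 0.16 2242 [349.08177223 188.01352959]
top 3 [350.3 168.9] 0.25 380 [350.14649123 168.65394737]
top 4 [332.1 161.4] 0.28 220 [331.78787879 161.36969697]
top axis [ 0.6093 -0.0274] arrow 159.05 turret 159.3 diff 0.24 res [0.54 0.19 0.13 0.08 0.14]
side 0 [284.9 261.9] 1.59 2597 [286.26938134 260.99823514]
side 1 [321.4 256.5] 1.08 2616 [321.47113914 255.42622324]
side 2 [337.2 267.5] 3.0 1130 [340.1020649  266.81179941]
side 3 [358.2 263.3] 1.25 764 [358.09358639 262.02137871]
side 4 [354.4 250.1] 1.09 351 [354.26139601 249.00593542]
side axis [ 0.6071 -0.0252] arrow 159.65 turret 159.16 diff -0.49 res [0.84 0.27 0.   0.3  0.27]
```

View pics/top4.png

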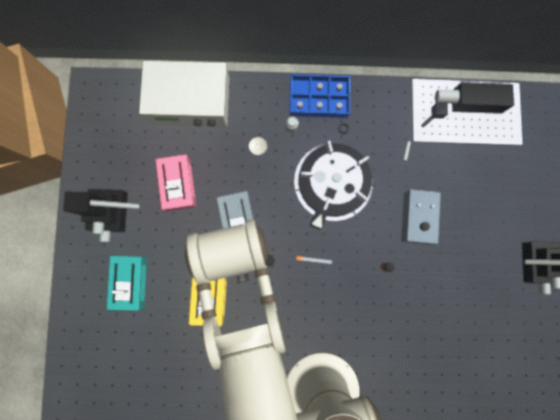

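View pics/side4.png

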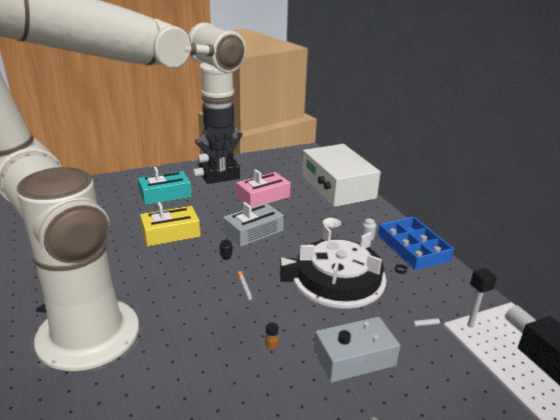

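Run:
```python
from h import *
B=np.array([.4828,.2525]); y=np.radians(13.6); ex=np.array([np.cos(y),np.sin(y)])
o=q(np.radians(103.6))
P=lambda xb,z:[*(B+xb*ex),z]
arm.move_ptp(P(-.068,.2),o)
h=arm.line_to(P(-.068,.088),rate=.15,max_force=8); print(h,sensors.state()["eef_pos"],sensors.state()["joints"][5])
if not h:
    h=arm.line_to(P(-.012,.088),rate=.05,max_force=12); s=sensors.state();print(h,s["wrist_force"],(s["eef_pos"][:2]-B)@ex)
    h=arm.line_to(P(.018,.088),rate=.025,max_force=12); s=sensors.state();print(h,s["wrist_force"],(s["eef_pos"][:2]-B)@ex,s["time_s"])
```

```text
False [0.41747174 0.23672369 0.08889433] -1.5448034524759309
False [-0.17626761  0.19953712 -0.14164385] -0.011960742714980868
True [-1.80255024 -1.60384056  0.80273729] 0.003029938920219478 28.85
```

```bash
python3 - <<'E'
from h import *
B=np.array([.4828,.2525]); y=np.radians(13.6); ex=np.array([np.cos(y),np.sin(y)])
P=lambda xb,z:[*(B+xb*ex),z]
h=arm.line_to(P(.018,.088),rate=.02,max_force=15); s=sensors.state();print(h,s["wrist_force"],(s["eef_pos"][:2]-B)@ex,s["time_s"])
arm.line_to(P(-.03,.088),rate=.1); arm.line_to(P(-.03,.22),rate=.2)
arm.move_ptp([.30,.42,.25],q(np.radians(103.6)))
E
python3 look.py 5; python3 fit.py 5 158.9
python3 - <<'E'
import cv2
a=cv2.imread("pics/top5.png"); cv2.imwrite("pics/top5b.png",cv2.resize(a[180:260,200:280],None,fx=7,fy=7,interpolation=cv2.INTER_CUBIC))
E
```

```text
True [-0.85248908  0.33899522  0.80578712] 0.002860297047403511 29.2417
31.5583
top 0 [317.6 222.2] 0.78 3162 [317.90580856 221.47459414]
top 1 [330.  192.6] 0.05 2749 [330.0593246  192.68300594]
top 2 [349.1 188.2] 0.16 2222 [349.09473447 188.01125113]
top 3 [350.3 168.9] 0.24 369 [350.08649503 168.7030262 ]
top 4 [332.1 161.4] 0.27 212 [331.79716981 161.38050314]
top axis [ 0.6093 -0.0274] arrow 159.04 turret 159.31 diff 0.27 res [0.57 0.19 0.12 0.12 0.14]
side 0 [284.9 261.9] 1.59 2618 [286.26960784 260.99898141]
side 1 [321.4 256.5] 1.07 2609 [321.46464163 255.42848473]
side 2 [337.2 267.5] 3.0 1119 [340.10597259 266.80242776]
side 3 [358.2 263.3] 1.24 750 [358.11711111 262.03666667]
side 4 [354.4 250.1] 1.09 342 [354.25877193 249.00341131]
side axis [ 0.6071 -0.0252] arrow 159.64 turret 159.18 diff -0.46 res [0.84 0.29 0.   0.28 0.27]
```

View pics/top5b.png

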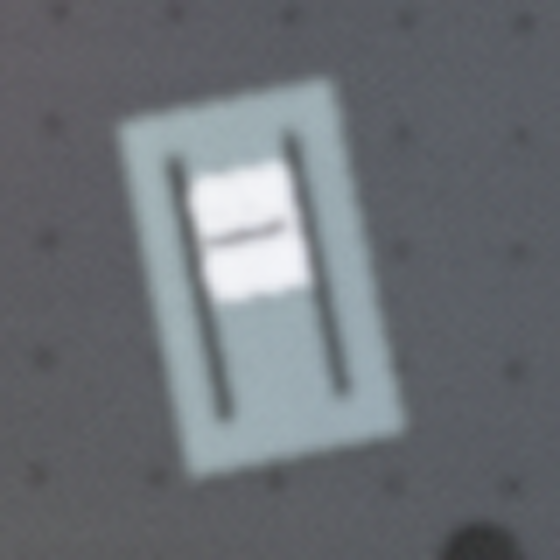

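View pics/side5.png

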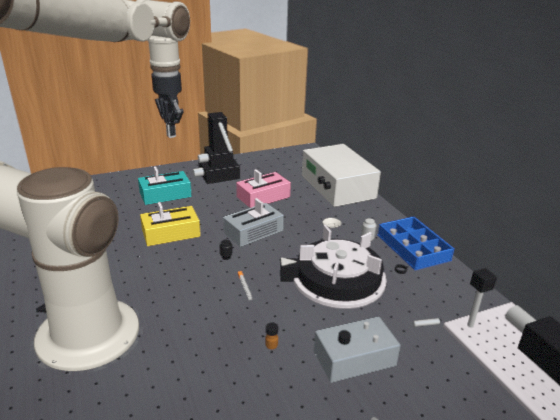

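View pics/top5.png

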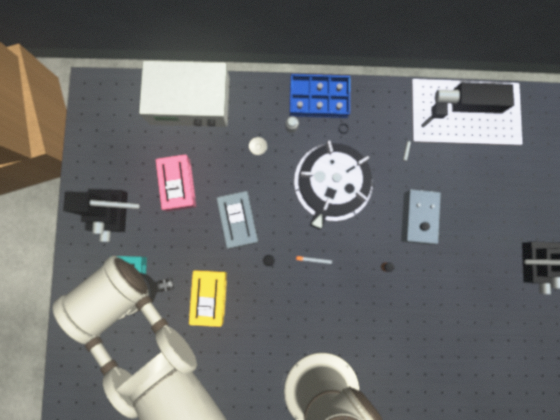

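Run:
```python
from h import *
ex=np.array([np.cos(np.radians(13.6)),np.sin(np.radians(13.6))])
a=back("top",(238.0,226.7),.098);b=back("top",(234.9,212.9),.098)
print(a,b,(b-a)[:2]@ex,((a[:2]-[.4828,.2525])@ex),((b[:2]-[.4828,.2525])@ex))
```

```text
[0.45730753 0.24555157 0.098     ] [0.49512176 0.25548391 0.098     ] 0.03908946611555333 -0.026411558692040354 0.012677907423512972
```

Run:
```python
from h import *
order.hand_in(); print(sensors.state()["time_s"])
```

```text
the job is handed in; nothing more can be done
the job is handed in; nothing more can be done
```

The square window is at the arrow and the shutter is open to its stop. I handed the job in at about 32 s of the 67 s allowed; no verdict is reported.

- **Turret:** I pushed the blank-plug window's tab counter-clockwise with shut fingertips, about 147° first, then two small corrections of 6.6° and 0.7°. The shutter was only touched after this.
- **Turret check:** after the shutter was opened, the two cameras put the square window at +0.3° (top) and −0.5° (side) from the arrow. They disagree by about 0.7°, so the true error is under about half a degree.
- **Shutter:** I pushed its tab away from the robot until a 12 N force stop, then again with a 15 N limit. Both stopped within 0.2 mm of each other and within 1 mm of where the given sizes put the stop.
- **Shutter check:** the top picture shows about 39 mm of travel. That fits fully open within about 1 mm, or a start slightly ajar. The tab's absolute position in that picture reads about 5 mm short of the fully open position, but it was short by the same amount when shut, so I took it as a measuring offset.
- **Surroundings:** the loose items and look-alike boxes look unmoved in the last pictures, though the hand hides part of the turquoise box from above. The hand finished clear, to the left at 0.25 m height.

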